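# Bolt the glass frame into the inspection stand

### The job

Lock the glass frame into the inspection stand: with one fingertip press the long spring catch bar down and hold it down, and with the other fingertip push the upright plate of the bolt until the bolt is fully home over the frame's edge. Then let the catch spring back up so that the bolt is locked, and move away clear of everything. Only press and push: grasp and lift nothing, and leave the frame in its seat and the other things where they are.

Things in the scene. Friction and masses are not known exactly. Their poses are not given: they have to be found in the camera images.
- stand: Fixed aluminium stand: a flat plate on four legs, top face 80 mm above the work surface (x -90 to +160, y -85 to +85 mm). Origin on the work surface, z up. +x: the way the bolt slides home, towards the glass frame; +y: from the bolt (y -28) to the catch bar (y +28), both lying along x. A steel bridge over the bolt at x 18 to 28, y -44 to -12 stands 28 mm above the plate.
- bolt (a joint): Slide of the steel bolt along stand +x, m: 0 drawn back (start), 0.040 fully home on its stop. About 2 N friction, no spring. Teeth on its side, 13 mm apart, meet the catch's pawl: with the catch up it moves only 2 to 3 mm, with the catch more than 5 mm down it slides freely. At 0.038 to 0.040 the catch can spring up fully and locks it.
- plate_back (a point): On the back (-x) face of the bolt's upright steel plate, mid-width, 45 mm above the stand's plate; moves with the bolt (stand x -34, y -28 when drawn back). The plate is 8 mm thick along x, 28 mm wide along y, 22 to 62 mm above the stand's plate. Behind it lies the bolt's flat bar, 20 mm wide, top 22 mm above the stand's plate. Axes as the stand's.
- catch (a joint): Travel of the spring catch bar straight down in m: 0 up (sprung, locking), 0.010 on its stop. The spring pushes up with about 4 N at the top and 8 N at the bottom. It must be held more than 5 mm down all the while the bolt slides; about 8 mm is comfortable.
- bar_top (a point): Centre of the top face of the catch bar, a dark steel flat bar 104 mm (stand x) by 28 mm (y), 42 mm above the stand's plate when up, lower by the catch's travel; at stand x -24, y +28. It stays level, may be pressed anywhere, and a fingertip can slide along it. Clear gap across to the bolt's upright plate 28 mm; centre lines 56 mm apart. Axes as the stand's.
- frame: Loose square aluminium frame with a glass pane, 100 x 100 x 11 mm, 0.25 kg, lying in its seat between low stops on the stand, centre at stand x +96, y 0. Origin at the centre of its underside. The bolt's tongue ends over its near edge, about 3 mm above it. Leave it seated.
- lens_cap: Black lens cap, 28 mm across, 11 mm high, lying on the stand's plate beside the catch bar. Origin at the centre of its underside. Leave it.
- standoff: Upright steel standoff, 14 mm across, 28 mm high, on the stand's plate beside the bolt. Origin at the centre of its underside. Leave it.
- gauge_block: Small steel block 30 x 9 x 9 mm on the stand's plate beside the catch bar. Origin at the centre of its underside. Leave it.
- screwdriver: Screwdriver lying on the work surface. Leave it.
- lens: Black lens, 52 mm across, 95 mm high, upright on the work surface. Origin at the centre of its underside. Leave it.
- prism: Mirror on a small aluminium bracket, 50 x 50 x 64 mm, on the work surface. Origin at the centre of its underside. Leave it.
- tray: Blue tray 100 x 140 x 35 mm on the work surface. Origin at the centre of its underside. Leave it.
- spacer: Aluminium disc 24 mm across, 20 mm high, in the tray. Origin at the centre of its underside. Leave it.
Things that resemble listed ones, but are neither listed nor needed, are in the scene too. Of the things like the frame, leave any that is black, orange or pink; of the rest the smaller one is meant.

How it is judged (in metres and radians):
On the way, in this order (a step that is already met when the one before it is completed fails the run):
1. a finger presses the catch down (more than 5 mm) while the bolt is still drawn back (value of joint catch above 0.005 m and value of joint bolt below 0.006 m and contact force between the fingers and catch above 1 N), for 0.1 s.
2. the bolt is most of the way home (past 30 mm) with a finger still holding the catch down (value of joint bolt above 0.03 m and value of joint catch above 0.004 m and contact force between the fingers and catch above 0.3 N), for 0.02 s.
At the end, for the whole second after the job is handed in: The bolt is home (37.5 mm or more of its 40 mm), the catch has sprung back up (within 2 mm of its top), and the frame still lies flat in its seat (within 8 mm) (value of joint bolt above 0.0375 m and value of joint catch below 0.002 m and z of frame in the frame of stand between 0.076 and 0.086 m and x of frame in the frame of stand between 0.088 and 0.104 m and angle between frame's own z axis and vertical below 0.06 rad); the robot touches nothing.
It fails at once if the glass frame is lifted or knocked out of its seat (more than 10 mm) (distance of frame from where it was at the start of the episode above 0.01 m).
It fails at once if a bystander is lifted, carried or pushed more than 20 mm (distance of any of lens_cap, standoff, gauge_block, screwdriver, lens, prism, tray, spacer from where it was at the start of the episode above 0.02 m).
It also fails if it takes over 38 s, if anything falls off the work surface, if the arm or the gripper's body presses on something with over 40 N, if the wrist force passes 120 N, or if a joint passes its speed limit or range.

### The arm

A 6-joint arm with a two-finger parallel gripper is mounted at the origin on the work surface. World frame = base frame: x ahead of the robot, y to its left, z up, the work surface at z = 0. Lengths are in m, angles in degrees, forces in N, time in s.
With the tool pointing down it reaches from about 0.4 to 0.825 m from the base axis. Payload 7 kg.
Tool frame: the origin (TCP) lies between the finger pads; the fingertips stand 22 mm ahead of it and the grasp point (between the pads) lies 3 mm ahead of it; z points along the fingers, y is the line along which they close (so a half turn about z gives the same grasp; the last joint's range is limited). The gripper opens to 88 mm and grips with 3 to 60 N. Pads are 19 mm wide; open, the fingers measure 130 mm over their backs; the gripper's body (78 mm by 193 mm) begins 47 mm behind the grasp point.
Start: joints at [90.476, 20.546, 0.682, 0, -70.136, -16.507], TCP at [0.186, 0.649, 0.249] pointing down, gripper open.
Joint ranges: [-176.03, 176.03], [-82.01, 121.73], [-58.28, 71.71], [-173.87, 95.51], [-174.79, -0.11], [-173.66, 173.66]. Speed limits (degrees/s): [136.94, 136.94, 172.46, 180, 180, 180].

### API

Orientations are given as [roll, pitch, yaw] about the fixed x, y, z axes, in that order (R = Rz(yaw) Ry(pitch) Rx(roll)).
In Python, from plant import ctrl gives the robot as it stands.
- The arm moves only by the tool apply_moves, never from a script. Its argument "targets" is a list of rows, each an object with "travel": the shift along the tool's x, y, z in mm, a list of three; "roll": the turn about the tool's z in degrees; "jaw": the finger opening in mm, from 0 to 87.6. In form: [{"travel": [tx, ty, tz], "roll": roll, "jaw": jaw}, ...]. A call has 1 to 10 rows; each row shifts and turns the commanded pose from where the row before left it, along the tool's axes as they then stand; what a row does not reach is not made up. A row lasts 1/10 s, in which the tool goes at most 50 mm and 8.59 degrees, less where a joint would pass 70% of its speed; a pose out of reach is approached as far as the arm can. A call with a gripper value outside its range is refused whole. The fingers move at their own pace and stop on an object; the grip force is fixed at half the most. Time passes only in rows, so rows that do not move let the fingers close. It gives the time, the measured TCP pose, the force, the opening and the grip force at its end, in the units of the state.
- ctrl.get_obs(): the state, without advancing time (a new reading comes with each control period).
- ctrl.snapshot(name): name is "scene" or "top"; returns the picture (384x512x3 uint8, red, green, blue); there is no depth.
- ctrl.calibration(name): a dict with "K" (3x3 intrinsics, pixels), "extrinsics" (4x4, takes a point from camera to world coordinates). Camera axes: x right, y down, z forward; pixel columns grow to the right and rows downward; lengths in m; the calibration is good to about 2 mm. A picture is of the moment at which its call begins. calibration takes no time and is no camera call.
- ctrl.close_job(): hands the job in; it is judged then, once.
The state is a dict: "clock": time; "joint_pos": joint angles; "qvel": joint speeds; "tau": joint torques, N m; "tool_pos": TCP position; "orientation": TCP orientation; "force": force on the tool from outside, world axes, zero at the start; "moment": the same for the moment, N m; "opening": finger opening in m; "gripper_force": force on a finger pad.
Only numpy, scipy, OpenCV 4.12 (cv2) and the standard library are available. Lean on these libraries where they do the work, as an engineer would, in place of code of your own. Each camera call takes 0.05 s, during which the arm holds its last target. There are 200 camera calls.

## Working session

There is one attempt and no reset: what is moved stays moved. The work goes in short steps, Python scripts to look and compute and a tool call to move; the robot and the scene stay as the last step left them, time stands still between calls to the robot, and variables do not carry over. Pictures are saved under pics/ and viewed, at most 10 in all, crops included, and the job is handed in when it is done.

Besides the shell and the picture viewer there is one more tool, called after "Request:" as name(argument=value, ...) on one line, values as JSON. apply_moves: Moves the arm, as the interface text tells. Its arguments: {"type":"object","properties":{"targets":{"type":"array","items":{"type":"object","properties":{"travel":{"type":"array","items":{"type":"number"}},"roll":{"type":"number"},"jaw":{"type":"number"}}}}},"required":["targets"]}

```bash
mkdir -p pics
python3 - <<'E'
from plant import ctrl
import cv2,numpy as np
np.set_printoptions(precision=4,suppress=True)
for n in ("scene","top"):
    cv2.imwrite(f"pics/{n}0.png",ctrl.snapshot(n)[:,:,::-1]); c=ctrl.calibration(n); print(n,c["K"],c["extrinsics"])
o=ctrl.get_obs(); print(o["clock"],o["tool_pos"],o["orientation"],o["opening"],o["force"])
E
```

```text
scene [[386.2387   0.     251.2628]
 [  0.     386.2387 193.4257]
 [  0.       0.       1.    ]] [[ 0.5558  0.6915 -0.4615  1.1899]
 [ 0.8313 -0.4622  0.3087 -0.4436]
 [ 0.0001 -0.5552 -0.8317  1.252 ]
 [ 0.      0.      0.      1.    ]]
top [[364.2787   0.     255.186 ]
 [  0.     364.2787 190.3717]
 [  0.       0.       1.    ]] [[ 0.0114 -0.9825  0.186   0.3856]
 [-0.9999 -0.0128 -0.0063  0.0146]
 [ 0.0085 -0.186  -0.9825  1.0961]
 [ 0.      0.      0.      1.    ]]
0.1 [0.1863 0.6484 0.2477] [179.9152  -0.0081 -16.0379] 0.08740710439656545 [ 0.3238 -0.4135  0.6364]
```

View pics/scene0.png

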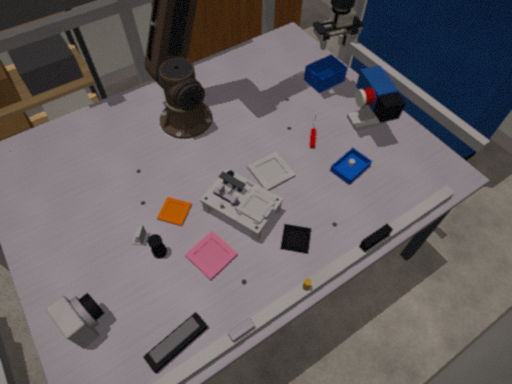

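View pics/top0.png

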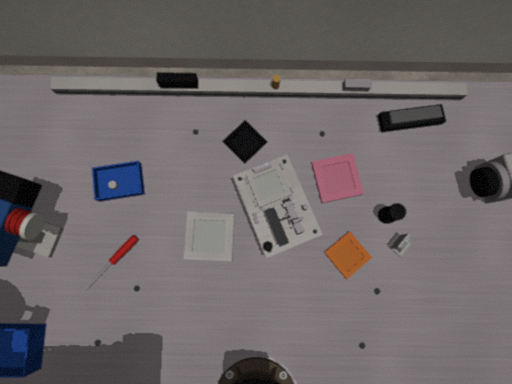

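The top view shows the stand at about (278,205), with the frame at (270,187) and the dark catch bar at (276,226). I'll enlarge both views.

Run:
```python
import cv2
a=cv2.imread("pics/top0.png")[145:265,220:340]; b=cv2.imread("pics/scene0.png")[160:240,190:295]
cv2.imwrite("pics/topz.png",cv2.resize(a,None,fx=5,fy=5,interpolation=cv2.INTER_CUBIC))
cv2.imwrite("pics/scz.png",cv2.resize(b,None,fx=7,fy=7,interpolation=cv2.INTER_CUBIC))
```

```text
(no output)
```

View pics/topz.png

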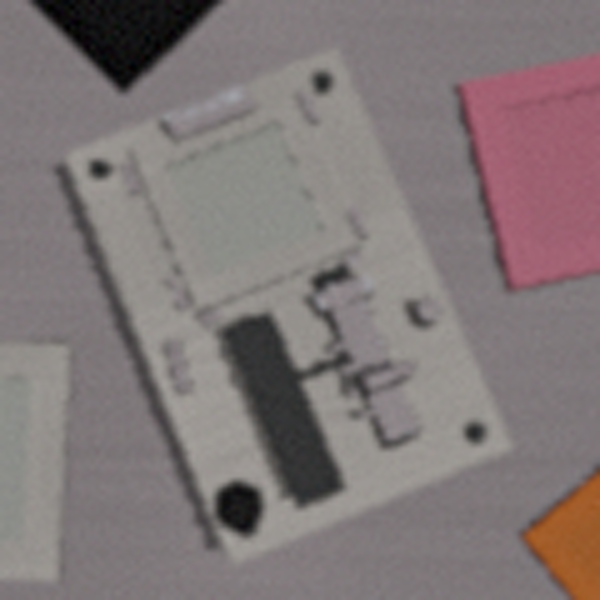

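View pics/scz.png

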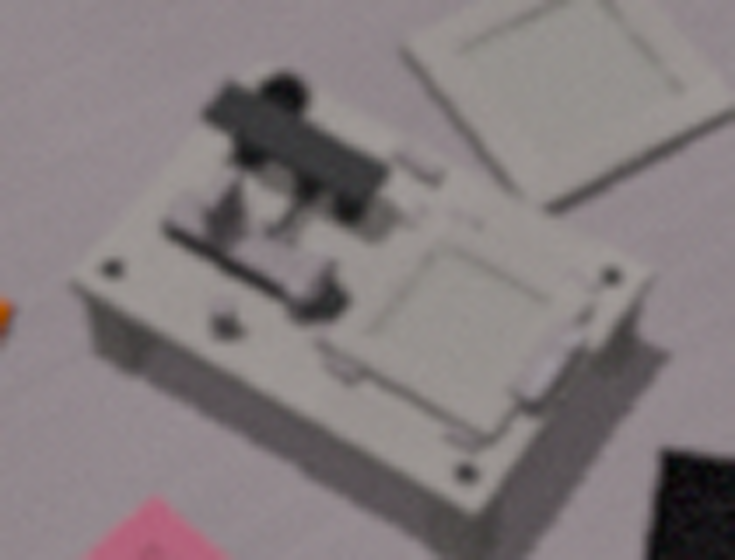

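The crops show the top corners of the stand. In topz they are (65,155), (338,52), (512,447) and (235,562); in scz they are (655,275), (470,515), (73,283) and about (260,65). The bolt's plate is at about (375,385) in topz. I'll fit the stand pose and check it against the dark bar.

```bash
cat > h.py <<'E'
from plant import ctrl
import cv2,numpy as np
np.set_printoptions(precision=4,suppress=True)
def cast(n,px,z):
    c=ctrl.calibration(n);E=c["extrinsics"];px=np.atleast_2d(px).astype(float)
    d=(E[:3,:3]@np.linalg.inv(c["K"])@np.c_[px,np.ones(len(px))].T).T
    return (E[:3,3]+d*((z-E[2,3])/d[:,2:]))[:,:2]
def proj(n,P):
    c=ctrl.calibration(n);E=c["extrinsics"];q=(np.atleast_2d(P)-E[:3,3])@E[:3,:3]@c["K"].T
    return q[:,:2]/q[:,2:]
def fit(a,b):
    ca,cb=a.mean(0),b.mean(0);A,B=a-ca,b-cb
    t=np.arctan2((A[:,0]*B[:,1]-A[:,1]*B[:,0]).sum(),(A*B).sum())
    R=np.array([[np.cos(t),-np.sin(t)],[np.sin(t),np.cos(t)]]);return t,R,cb-R@ca
E
python3 - <<'E'
from h import *
S=np.array([[.16,.085],[.16,-.085],[-.09,-.085],[-.09,.085]])
for n,z,f,o in (("top",[(65,155),(338,52),(512,447),(235,562)],5,(220,145)),("scene",[(655,275),(470,515),(73,283),(260,65)],7,(190,160))):
    px=(np.array(z)+.5)/f-.5+o; w=cast(n,px,.08); t,R,p=fit(S,w)
    print(n,np.degrees(t),p,"resid mm",1e3*(w-S@R.T-p))
    g=cv2.imread(f"pics/{n}0.png").max(2); m=((g<75)&(g>30)).astype(np.uint8)
    q=proj(n,[*(R@[-.024,.028]+p),.122])[0]; print("bar pred px",q)
    bz=[(230,325),(272,315),(343,487),(299,505)] if n=="top" else [(370,208),(388,172),(232,80),(205,112)]
    b=cast(n,(np.array(bz)+.5)/f-.5+o,.122); print("bar stand-coords",(b-p)@R, ((b-p)@R).mean(0))
E
```

```text
top 22.912076258188556 [ 0.506  -0.0672] resid mm [[-0.1006 -0.1416]
 [-3.0407 -0.0898]
 [ 0.8108  1.5511]
 [ 2.3305 -1.3198]]
bar pred px [276.9172 226.3412]
bar stand-coords [[ 0.0291  0.0387]
 [ 0.0255  0.0156]
 [-0.0736  0.0164]
 [-0.0734  0.0417]] [-0.0231  0.0281]
scene 22.77595323429899 [ 0.5086 -0.0665] resid mm [[ 0.083   0.2225]
 [-3.5241 -0.8497]
 [ 2.05    1.497 ]
 [ 1.3911 -0.8698]]
bar pred px [231.8434 179.9667]
bar stand-coords [[ 0.0306  0.0154]
 [ 0.0258  0.0389]
 [-0.0751  0.0427]
 [-0.0746  0.0181]] [-0.0233  0.0288]
```

The two views agree: the stand is at (0.507, -0.067) with yaw 22.85°, and the bar lands where the task says. I'll straddle the two with the tool's x along the stand's x and the fingers about 56 mm apart. First I swing over in the free space.

Request:
apply_moves(targets=[{"travel": [31, 22, 0], "roll": 0, "jaw": 35}, {"travel": [31, 22, 0], "roll": 0, "jaw": 35}, {"travel": [31, 22, 0], "roll": 0, "jaw": 35}, {"travel": [31, 22, 0], "roll": 0, "jaw": 35}, {"travel": [31, 22, 0], "roll": 0, "jaw": 35}, {"travel": [31, 22, 0], "roll": 0, "jaw": 35}, {"travel": [31, 22, 0], "roll": 0, "jaw": 35}, {"travel": [31, 22, 0], "roll": 0, "jaw": 35}, {"travel": [31, 22, 0], "roll": 0, "jaw": 35}, {"travel": [31, 22, 0], "roll": 0, "jaw": 35}])

```text
clock: 1.1
tool_pos: [0.4242, 0.3502, 0.2484]
orientation: [180.0, 0.0, -16.0]
force: [0.5, 0.6, -0.2]
opening: 0.0349
gripper_force: 0.0
```

Request:
apply_moves(targets=[{"travel": [15, 41, 0], "roll": 0, "jaw": 35}, {"travel": [15, 41, 0], "roll": 0, "jaw": 35}, {"travel": [15, 41, 0], "roll": 0, "jaw": 35}, {"travel": [15, 41, 0], "roll": 0, "jaw": 35}, {"travel": [15, 41, 0], "roll": 0, "jaw": 35}, {"travel": [15, 41, 0], "roll": 0, "jaw": 35}, {"travel": [15, 41, 0], "roll": 0, "jaw": 35}, {"travel": [15, 41, 0], "roll": 0, "jaw": 35}, {"travel": [15, 41, 0], "roll": 0, "jaw": 35}, {"travel": [0, 0, 0], "roll": 0, "jaw": 35}])

```text
clock: 2.1
tool_pos: [0.4508, -0.0442, 0.2483]
orientation: [180.0, 0.0, -16.3]
force: [0.6, 0.1, -0.4]
opening: 0.0351
gripper_force: 0.0
```

Request:
apply_moves(targets=[{"travel": [0, 0, 0], "roll": -7.8, "jaw": 35}, {"travel": [0, 0, 0], "roll": -7.8, "jaw": 35}, {"travel": [0, 0, 0], "roll": -7.8, "jaw": 35}, {"travel": [0, 0, 0], "roll": -7.8, "jaw": 35}, {"travel": [0, 0, 0], "roll": -7.8, "jaw": 35}, {"travel": [0, 0, 0], "roll": 0, "jaw": 35}, {"travel": [0, 0, 0], "roll": 0, "jaw": 35}])

```text
clock: 2.8
tool_pos: [0.4513, -0.0401, 0.2484]
orientation: [-180.0, 0.0, 22.8]
force: [0.4, 0.4, -0.5]
opening: 0.0349
gripper_force: 0.0
```

Request:
apply_moves(targets=[{"travel": [-8, 23, 0], "roll": 0, "jaw": 35}, {"travel": [-7, 23, 0], "roll": 0, "jaw": 35}, {"travel": [0, 0, 26], "roll": 0, "jaw": 35}, {"travel": [0, 0, 25], "roll": 0, "jaw": 35}, {"travel": [0, 0, 25], "roll": 0, "jaw": 35}, {"travel": [0, 0, 0], "roll": 0, "jaw": 35}, {"travel": [0, 0, 0], "roll": 0, "jaw": 35}])

```text
clock: 3.5
tool_pos: [0.4558, -0.0885, 0.173]
orientation: [180.0, 0.0, 22.9]
force: [0.1, 1.1, 0.6]
opening: 0.0351
gripper_force: 0.0
```

Run:
```python
from h import *
o=ctrl.get_obs();print(o["tool_pos"],o["orientation"])
t=np.radians(22.85);R=np.array([[np.cos(t),-np.sin(t)],[np.sin(t),np.cos(t)]]);p=np.array([.507,-.067])
print("tcp in stand mm",1e3*R.T@(o["tool_pos"][:2]-p))
im=ctrl.snapshot("scene")[:,:,::-1]; b=im[140:240,180:295]
cv2.imwrite("pics/sc1.png",cv2.resize(b,None,fx=6,fy=6,interpolation=cv2.INTER_CUBIC))
```

```text
[ 0.4558 -0.0885  0.173 ] [179.9828   0.0481  22.8814]
tcp in stand mm [-55.5641   0.0684]
```

View pics/sc1.png

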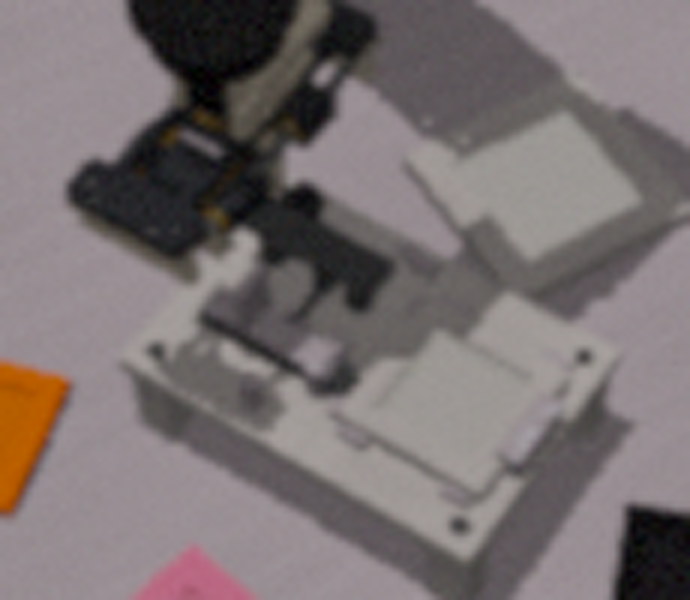

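The gripper (about (200,200)) is over the rear of the bar and behind the bolt's plate at (245,285), as planned. Next I lower it until it touches the bar.

Request:
apply_moves(targets=[{"travel": [0, 0, 13], "roll": 0, "jaw": 35}, {"travel": [0, 0, 12], "roll": 0, "jaw": 35}, {"travel": [0, 0, 0], "roll": 0, "jaw": 35}, {"travel": [0, 0, 0], "roll": 0, "jaw": 35}])

```text
clock: 3.95
tool_pos: [0.4563, -0.0884, 0.1488]
orientation: [180.0, -0.1, 23.0]
force: [0.5, -0.4, 0.3]
opening: 0.0348
gripper_force: 0.0
```

Request:
apply_moves(targets=[{"travel": [0, 0, 4], "roll": 0, "jaw": 35}, {"travel": [0, 0, 4], "roll": 0, "jaw": 35}, {"travel": [0, 0, 0], "roll": 0, "jaw": 35}, {"travel": [0, 0, 0], "roll": 0, "jaw": 35}])

```text
clock: 4.35
tool_pos: [0.4566, -0.0883, 0.1402]
orientation: [180.0, -0.1, 23.0]
force: [1.7, 1.4, 5.2]
opening: 0.035
gripper_force: 2.4
```

Request:
apply_moves(targets=[{"travel": [0, 0, 2], "roll": 0, "jaw": 35}, {"travel": [0, 0, 2], "roll": 0, "jaw": 35}, {"travel": [0, 0, 0], "roll": 0, "jaw": 35}, {"travel": [0, 0, 0], "roll": 0, "jaw": 35}])

```text
clock: 4.75
tool_pos: [0.4566, -0.0883, 0.1363]
orientation: [180.0, -0.1, 23.0]
force: [1.8, 0.7, 6.3]
opening: 0.0355
gripper_force: 3.1
```

Request:
apply_moves(targets=[{"travel": [0, 0, 1], "roll": 0, "jaw": 35}, {"travel": [0, 0, 0], "roll": 0, "jaw": 35}, {"travel": [4, 0, 0], "roll": 0, "jaw": 35}, {"travel": [4, 0, 0], "roll": 0, "jaw": 35}, {"travel": [4, 0, 0], "roll": 0, "jaw": 35}, {"travel": [4, 0, 0], "roll": 0, "jaw": 35}, {"travel": [0, 0, 0], "roll": 0, "jaw": 35}])

```text
clock: 5.45
tool_pos: [0.468, -0.0832, 0.1342]
orientation: [-180.0, 0.3, 23.0]
force: [-6.9, -2.7, 8.7]
opening: 0.035
gripper_force: 4.4
```

Request:
apply_moves(targets=[{"travel": [4, 0, 0], "roll": 0, "jaw": 35}, {"travel": [4, 0, 0], "roll": 0, "jaw": 35}, {"travel": [0, 0, 0], "roll": 0, "jaw": 35}])

```text
clock: 5.75
tool_pos: [0.4748, -0.0803, 0.1342]
orientation: [-180.0, 0.4, 23.0]
force: [-7.5, -2.9, 10.7]
opening: 0.0352
gripper_force: 5.3
```

Request:
apply_moves(targets=[{"travel": [0, 0, -1], "roll": 0, "jaw": 35}, {"travel": [4, 0, 0], "roll": 0, "jaw": 35}, {"travel": [4, 0, 0], "roll": 0, "jaw": 35}, {"travel": [4, 0, 0], "roll": 0, "jaw": 35}, {"travel": [4, 0, 0], "roll": 0, "jaw": 35}, {"travel": [4, 0, 0], "roll": 0, "jaw": 35}, {"travel": [4, 0, 0], "roll": 0, "jaw": 35}, {"travel": [0, 0, 0], "roll": 0, "jaw": 35}])

```text
clock: 6.55
tool_pos: [0.4978, -0.0705, 0.1351]
orientation: [-180.0, 0.3, 23.0]
force: [-4.1, -2.2, 5.7]
opening: 0.0348
gripper_force: 3.3
```

Request:
apply_moves(targets=[{"travel": [2, 0, 0], "roll": 0, "jaw": 35}, {"travel": [2, 0, 0], "roll": 0, "jaw": 35}, {"travel": [2, 0, 0], "roll": 0, "jaw": 35}, {"travel": [0, 0, 0], "roll": 0, "jaw": 35}, {"travel": [0, 0, 0], "roll": 0, "jaw": 35}])

```text
clock: 7.05
tool_pos: [0.5025, -0.0685, 0.1351]
orientation: [-180.0, 0.3, 22.9]
force: [-7.6, -3.3, 8.0]
opening: 0.035
gripper_force: 5.3
```

Request:
apply_moves(targets=[{"travel": [1, 0, 0], "roll": 0, "jaw": 35}, {"travel": [1, 0, 0], "roll": 0, "jaw": 35}, {"travel": [0, 0, 0], "roll": 0, "jaw": 35}, {"travel": [0, 0, 0], "roll": 0, "jaw": 35}])

```text
clock: 7.45
tool_pos: [0.5026, -0.0685, 0.1351]
orientation: [-179.9, 0.5, 22.9]
force: [-13.7, -4.5, 13.3]
opening: 0.0353
gripper_force: 7.9
```

Request:
apply_moves(targets=[{"travel": [1, 0, 0], "roll": 0, "jaw": 35}, {"travel": [1, 0, 0], "roll": 0, "jaw": 35}, {"travel": [0, 0, 0], "roll": 0, "jaw": 35}, {"travel": [0, 0, 0], "roll": 0, "jaw": 35}])

```text
clock: 7.85
tool_pos: [0.5027, -0.0684, 0.135]
orientation: [-179.9, 0.7, 22.9]
force: [-18.8, -6.4, 18.8]
opening: 0.0349
gripper_force: 10.6
```

The TCP has stopped while the force climbs, so the bolt is on its stop. I'll ease the push a little, raise the fingers to free the catch, then back off and go up.

Request:
apply_moves(targets=[{"travel": [-2, 0, 0], "roll": 0, "jaw": 35}, {"travel": [0, 0, -4], "roll": 0, "jaw": 35}, {"travel": [0, 0, -4], "roll": 0, "jaw": 35}, {"travel": [0, 0, -4], "roll": 0, "jaw": 35}, {"travel": [0, 0, -4], "roll": 0, "jaw": 35}, {"travel": [0, 0, 0], "roll": 0, "jaw": 35}, {"travel": [0, 0, 0], "roll": 0, "jaw": 35}])

```text
clock: 8.55
tool_pos: [0.5025, -0.0678, 0.1496]
orientation: [-179.9, 0.5, 22.9]
force: [-7.7, -2.4, 1.5]
opening: 0.0351
gripper_force: 4.3
```

Request:
apply_moves(targets=[{"travel": [-6, 0, 0], "roll": 0, "jaw": 35}, {"travel": [-6, 0, 0], "roll": 0, "jaw": 35}, {"travel": [0, 0, -20], "roll": 0, "jaw": 35}, {"travel": [0, 0, -40], "roll": 0, "jaw": 35}, {"travel": [0, 0, -40], "roll": 0, "jaw": 35}, {"travel": [-40, 0, 0], "roll": 0, "jaw": 35}, {"travel": [-40, 20, 0], "roll": 0, "jaw": 35}, {"travel": [0, 45, 0], "roll": 0, "jaw": 35}, {"travel": [0, 45, 0], "roll": 0, "jaw": 35}, {"travel": [0, 0, 0], "roll": 0, "jaw": 35}])

```text
clock: 9.55
tool_pos: [0.4663, -0.2074, 0.2515]
orientation: [179.9, -0.0, 22.8]
force: [-0.3, 0.4, -1.0]
opening: 0.0349
gripper_force: 0.0
```

Run:
```python
from h import *
a=ctrl.snapshot("scene")[160:240,190:295,::-1]; b=ctrl.snapshot("top")[145:265,220:340,::-1]
a=cv2.resize(a,(394,300),interpolation=cv2.INTER_CUBIC); b=cv2.resize(b,(300,300),interpolation=cv2.INTER_CUBIC)
cv2.imwrite("pics/end.png",np.hstack([a,b]))
```

```text
(no output)
```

View pics/end.png

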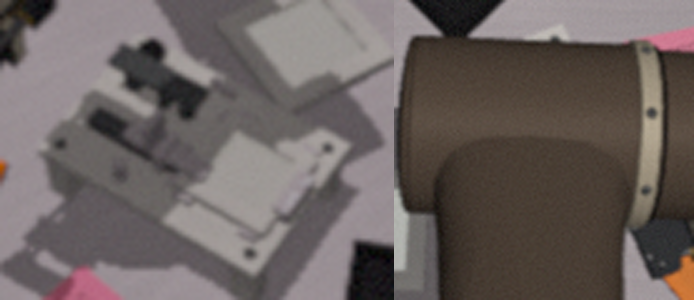

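The picture shows the bolt's plate at its home position near the frame, at about (155,135). The bar's corners are back where they were before pressing (110,60), (205,95), the frame is seated and the arm is clear.

```bash
python3 -c "
from plant import ctrl
print(ctrl.close_job())"
```

```text
the job is handed in; nothing more can be done
None
```

I pushed the bolt home onto its stop with the catch held down, let the catch spring back up, and moved the arm clear with the frame still seated. The job is handed in at about 9.7 s; it returned no verdict, so the lock is judged from the contact forces and the last picture.

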